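Set the press pressure dial up four clicks and confirm

ROBOT

A 6-joint arm with a two-finger parallel gripper is mounted at the origin on the work surface. World frame = base frame: x ahead of the robot, y to its left, z up, the work surface at z = 0. Lengths are in mm, angles in rad, forces in N, time in s.
With the tool pointing down it reaches from about 150 to 775 mm from the base axis. Payload 6.1 kg.
Tool frame: the origin (TCP) lies midway between the tips of the shut fingers; the grasp point (between the pads) lies 19 mm behind it; z points along the fingers, y is the line along which they close (so a half turn about z gives the same grasp; the last joint's range is limited). The gripper opens to 85 mm and grips with 20 to 120 N. Pads are 22 mm wide; open, the fingers measure 114 mm over their backs; the gripper's body (76 mm by 85 mm) begins 54 mm behind the grasp point. The pads swing forward as they close: fully open they stand 13 mm farther back than shut.
Start: joints at [-1.251, 0.126, -0.04, 1.405, 0, 1.571], TCP at [165.041, -498.367, 231.295] pointing down, gripper open.
Joint ranges: [-2.72, 2.72], [-0.95, 1.95], [-1.27, 1.35], [-1.78, 2.02], [-1.46, 1.47], [-3.14, 3.14]. Speed limits (rad/s): [2.39, 2.39, 3.01, 3.14, 3.14, 3.14].

INTERFACE

Orientations are given as a 3x3 rotation matrix whose columns are the frame's x, y, z axes.
In Python, from station import ctrl, optics, workorder gives the robot as it stands (ctrl), with the cameras (optics) and the job (workorder).
- The arm moves only by the shell command python3 shift.py 'ROWS' [FORCE]. ROWS is rows parted by semicolons, their numbers by spaces, 1 to 10 of them, each of 7 numbers: the finger opening in mm, then dx, dy, dz in mm, then a rotation vector rx, ry, rz in rad; each row is the pose to reach, as a shift and turn from the pose commanded when the command began, along the tool's axes at that moment; what a row does not reach only later rows make up. A row lasts 1/12 s, in which the tool goes at most 41.7 mm and 0.125 rad, less where a joint would pass 70% of its speed; a pose out of reach is approached as far as the arm can. The fingers move at their own pace and stop on an object; FORCE is the grip in N (left out, the last holds). Time passes only in rows, so rows that do not move let the fingers close. It prints the time, the measured TCP pose, the force, the opening and the grip force at its end.
- ctrl.sense(): the state, without advancing time (a new reading comes with each control period).
- optics.get_image(name): name is "scene" or "side" or "wrist"; returns the picture (420x560x3 uint8, red, green, blue); there is no depth.
- optics.get_calibration(name): a dict with "fx", "fy", "cx", "cy" (pixels), "k1" (the pictures are not rectified: a ray, as slopes to the right and down, at radius r is drawn at 1 + k1 r^2 times it, then the intrinsics apply), "R" (3x3) and "t" (3): a world point X has camera coordinates R X + t. Camera axes: x right, y down, z forward; pixel columns grow to the right and rows downward; lengths in mm; the calibration is good to about 2 mm. A picture is of the moment at which its call begins: read the wrist's pose just before it. get_calibration takes no time and is no camera call; for the wrist camera it gives the pose at the moment of the call.
- workorder.sign_off(): hands the job in; it is judged then, once.
The state is a dict: "clock": time; "joints": joint angles; "qd": joint speeds; "joint_efforts": joint torques, N m; "position": TCP position; "eef_rot": TCP orientation; "ft_force": force on the tool from outside, world axes, zero at the start; "ft_torque": the same for the moment, N m; "finger_gap": finger opening in mm; "finger_force": force on a finger pad.
Only numpy, scipy, OpenCV 4.12 (cv2) and the standard library are available. Lean on these libraries where they do the work, as an engineer would, in place of code of your own. Each camera call takes 0.05 s, during which the arm holds its last target. There are 200 camera calls.

TASK

The next batch for the heat press is thick sweatshirts, so the pressure must go up: with a fingertip, gently push the raised rib of the large click-stop dial round clockwise (seen from above) by exactly four clicks from where it stands, without running past the fourth, and leave it resting in that click. Then push the round button on the separate small pod fully down with a fingertip and let it come back up. Grip and lift nothing, and leave the small timer knob and everything else on the table as they are.

Things in the scene. Friction and masses are not known exactly. Their poses are not given: they have to be found in the camera images.
- pressure_unit: fixed grey metal box 130 x 130 mm, 50 mm high, carrying the large dial centred on its top; origin at the centre of its underside, z up. Nine white ticks on its top, at 30 degree steps, mark where the pointer can rest.
- dial: the large black dial: disc 100 mm across, 12 mm thick, flat top, with one grey radial rib standing 22 mm above it, 12 to 46 mm from the axis, 12 mm wide, upright sides, white line on top. Nine clicks 30 degrees apart between end stops; it starts resting at the third (clockwise), so four more (120 degrees) are free. Origin on the axis, at the disc's underside, z up
- dial_axis (a point): point on the dial's vertical axis, at the disc's top (62 mm above the table). Leaving a click takes about 0.18 N m (5 to 6 N at 33 mm out); resistance falls to nothing halfway (15 degrees), then the dial snaps forward by itself into the next click and stays. Slow pushing never skips a click; the finger need only follow 105 to 120 degrees. A 3 mm high screw cap, 14 mm across, sits here
- dial_pointer (a point): point at the outer end of the rib, on its top (84 mm above the table), 46 mm from the axis; it turns with the dial, and the direction from dial_axis to it is the way the dial points.
- button_pod: fixed grey metal box 90 x 90 mm, 35 mm high, carrying the push button centred on its top; origin at the centre of its underside, z up
- button_top (a point): centre of the top of the round grey push button (40 mm diameter, in a black housing); pressed straight down, it moves with the button
- button (a joint): travel of the push button in m: 0 up, 0.006 fully down; it springs back; fully down takes 5 N
- timer_mark (a point): end of the white mark on top of the small black timer knob (32 mm diameter, 18 mm high) on a grey plastic box 60 x 90 x 40 mm, the farthest of the control boxes; not to be touched
- tape_roll: loose roll of cream tape lying flat, 80 mm outside, 52 mm inside, 20 mm high; origin at the centre of its underside; bystander
- tape_dispenser: black desk tape dispenser 150 x 60 mm, 105 mm high with its roll, 1.2 kg; origin at the centre of its underside; bystander
- mug: white mug, 80 mm diameter, 90 mm high, handle at its +y; origin at the centre of its underside; bystander
- cleaner: white plastic bottle, 60 mm diameter, 170 mm high; origin at the centre of its underside; bystander
- marker: black and grey marker pen 140 mm long, 14 mm thick, lying along its x; origin on its underside, 20 mm to the rear of its middle; bystander
- label_stack: stack of paper labels 100 x 70 x 30 mm; origin at the centre of its underside; bystander

How it is judged:
By the outcome, as a careful person would: the job done as asked, in the order asked, and still so for the second after the job is handed in, with the robot touching nothing.
It also fails if it takes over 58 s, if anything falls off the work surface, if the arm or the gripper's body presses on something with over 40 N, if the wrist force passes 120 N, or if a joint passes its speed limit or range.

## Working session

There is one attempt and no reset: what is moved stays moved. The work goes in short steps, Python scripts to look and compute and a shell command to move; the robot and the scene stay as the last step left them, time stands still between calls to the robot, and variables do not carry over. Pictures are saved under pics/ and viewed, at most 10 in all, crops included, and the job is handed in when it is done.

```bash
ls; mkdir -p pics; python3 - <<'E'
from station import ctrl, optics, workorder
import cv2,numpy as np
a=optics.get_image("scene");b=optics.get_image("side")
cv2.imwrite("pics/a.png",cv2.resize(a[:,:,::-1],(800,600),interpolation=cv2.INTER_CUBIC))
cv2.imwrite("pics/b.png",cv2.resize(b[:,:,::-1],(800,600),interpolation=cv2.INTER_CUBIC))
np.save("a.npy",a);np.save("b.npy",b)
for n in("scene","side"):print(optics.get_calibration(n))
print(ctrl.sense())
E
```

```text
pics
shift.py
station.py
{'fx': 454.02577046243664, 'fy': 454.02577046243664, 'cx': 279.943619022316, 'cy': 200.39720525955687, 'k1': -0.049164089545503206, 'R': array([[ 0.49754446,  0.86718018,  0.021167  ],
       [ 0.55296987, -0.29827661, -0.77798161],
       [-0.66833661,  0.39878516, -0.62793039]]), 't': array([-217.4862496 , -251.74500944, 1633.50558937])}
{'fx': 516.7668925092341, 'fy': 516.7668925092341, 'cx': 278.87060517227917, 'cy': 207.12660378319708, 'k1': -0.057740974534753305, 'R': array([[ 0.98736277, -0.15812687, -0.01051941],
       [-0.09389658, -0.53024532, -0.84262883],
       [ 0.12766439,  0.83296807, -0.53839205]]), 't': array([-544.15506716,  105.66202346, 1419.49899153])}
{'clock': 0.1, 'joints': array([-1.25097455e+00,  1.26342035e-01, -4.04913697e-02,  1.40540678e+00,
       -7.72631447e-06,  1.57082240e+00]), 'qd': array([-0.00091276, -0.00093679,  0.00111773, -0.0007767 , -0.00144517,
       -0.00114213]), 'joint_efforts': array([ 2.02552597e-03, -4.36905491e+01,  3.53604126e+01,  1.36526814e-02,
        1.76226745e-04, -1.35910888e-06]), 'position': array([ 164.94226978, -498.0339645 ,  230.60177704]), 'eef_rot': array([[ 9.49299661e-01,  3.14372298e-01, -4.61280372e-04],
       [ 3.14372636e-01, -9.49298675e-01,  1.36821499e-03],
       [-7.76395386e-06, -1.44385996e-03, -9.99998958e-01]]), 'ft_force': array([0.88562337, 0.80845058, 0.66177982]), 'ft_torque': array([ 0.01519508, -0.00122638, -0.0147356 ]), 'finger_force': 0.0, 'finger_gap': 85.41258316928933}
```

View pics/a.png

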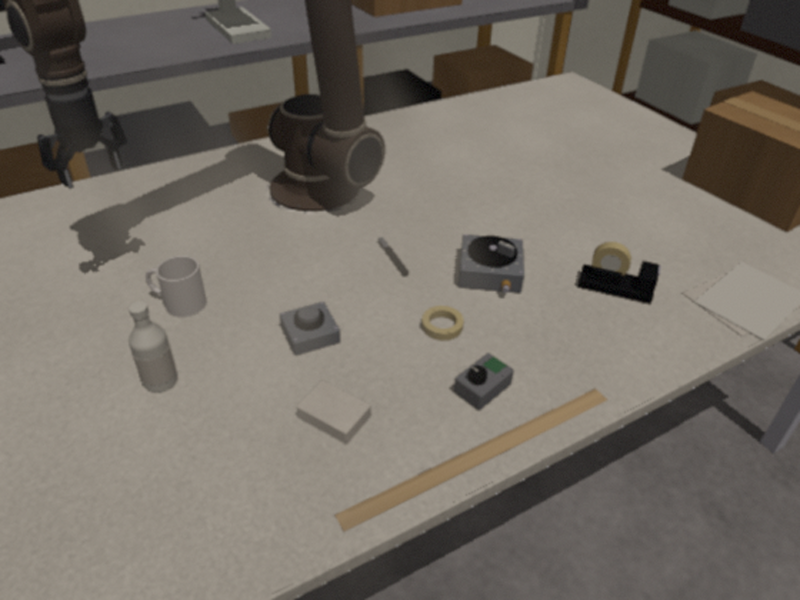

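View pics/b.png

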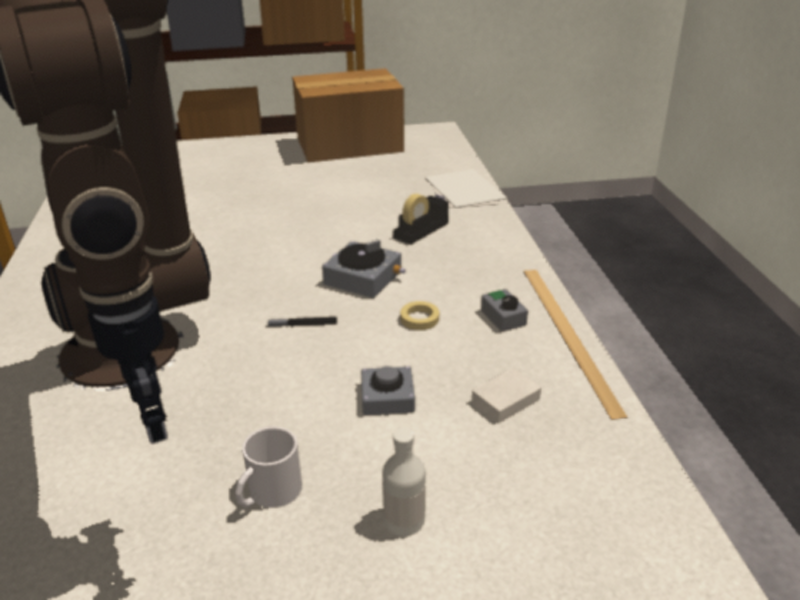

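The scene view shows the dial at about (492,250), its rib pointing to about (512,250), the button at (309,315) and the pod at (310,328). The side view shows the dial at (362,256) and the button at (387,378). Next I'll triangulate these.

```bash
cat > h.py <<'E'
import numpy as np,cv2
def ray(c,u,v):
    K=np.array([[c['fx'],0,c['cx']],[0,c['fy'],c['cy']],[0,0,1.]])
    p=cv2.undistortPoints(np.array([[[u,v]]],float),K,np.array([c['k1'],0,0,0.]))[0,0]
    R=c['R'];return -R.T@c['t'],R.T@np.array([p[0],p[1],1])
def at_z(c,u,v,z):
    o,d=ray(c,u,v);return o+d*(z-o[2])/d[2]
def proj(c,X):
    x=c['R']@np.array(X,float)+c['t'];s=x[:2]/x[2];s=s*(1+c['k1']*(s@s))
    return s*c['fx']+[c['cx'],c['cy']]
def tri(l):
    A=0;b=0
    for c,u,v in l:
        o,d=ray(c,u,v);d=d/np.linalg.norm(d);P=np.eye(3)-np.outer(d,d);A=A+P;b=b+P@o
    return np.linalg.solve(A,b)
E
python3 - <<'E'
from station import ctrl, optics, workorder
from h import *
a=optics.get_calibration("scene");b=optics.get_calibration("side");k=.7
for n,p,q,z in(("dial",(492,250),(362,256),62),("button",(309,313),(387,376),50),("pod base",(310,328),(388,392),35)):
    print(n,at_z(a,p[0]*k,p[1]*k,z),at_z(b,q[0]*k,q[1]*k,z),tri([(a,p[0]*k,p[1]*k),(b,q[0]*k,q[1]*k)]))
A=np.load("a.npy");B=np.load("b.npy")
o=np.hstack([cv2.resize(A[155:215,310:380,::-1],(400,343),interpolation=3),cv2.resize(B[160:220,215:285,::-1],(400,343),interpolation=3)])
cv2.imwrite("pics/c.png",o)
c=optics.get_calibration("wrist");s=ctrl.sense();o=-c['R'].T@c['t'];print("cam in tool",s['eef_rot'].T@(o-s['position']),(c['R']@s['eef_rot']).round(2),c['fx'])
E
```

```text
dial [503.90582521 177.94923069  62.        ] [500.10696712 174.85471944  62.        ] [500.62500837 180.73319593  58.81672315]
button [ 492.70326357 -224.58201041   50.        ] [ 495.45501121 -227.27900386   50.        ] [ 494.94511392 -226.03955038   50.61471792]
pod base [ 515.22672321 -233.57577114   35.        ] [ 493.27562063 -251.84059881   35.        ] [ 496.03760759 -226.9825371    15.23916531]
cam in tool [  84.46467777    0.33220878 -142.32201041] [[-0.    1.   -0.  ]
 [-0.94 -0.   -0.33]
 [-0.33 -0.    0.94]] 340.7188906488166
```

View pics/c.png

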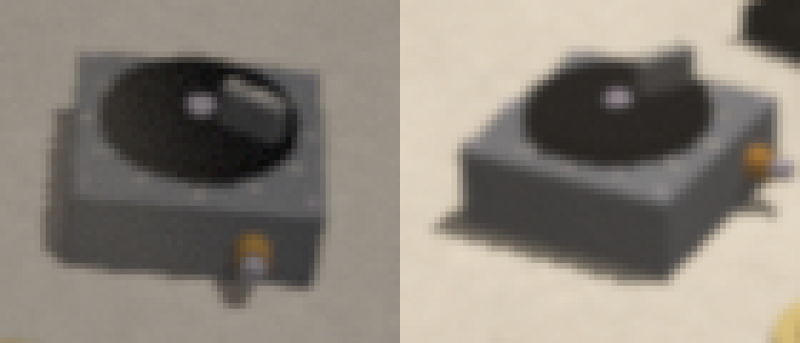

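The crops show the screw cap at scene pixel (345,173) and side pixel (253,177). The rib points roughly to +x+y. I'll move over the dial with the fingers shut and look with the wrist camera.

```bash
python3 shift.py '0 530 -535 20 0 0 0;0 530 -535 20 0 0 0;0 530 -535 20 0 0 0;0 530 -535 20 0 0 0;0 530 -535 20 0 0 0;0 530 -535 20 0 0 0;0 530 -535 20 0 0 0;0 530 -535 20 0 0 0;0 530 -535 20 0 0 0;0 530 -535 20 0 0 0'
```

```text
clock: 0.93
position: [350.4, -123.3, 220.1]
eef_rot: [[0.949, 0.314, 0.0], [0.314, -0.949, -0.0], [0.0, 0.0, -1.0]]
ft_force: [1.2, -1.0, -0.0]
finger_gap: 0.3
finger_force: 0.0
```

```bash
python3 shift.py '0 236 -238 35 0 0 0;0 236 -238 35 0 0 0;0 236 -238 35 0 0 0;0 236 -238 35 0 0 0;0 236 -238 35 0 0 0;0 236 -238 35 0 0 0;0 236 -238 35 0 0 0;0 236 -238 35 0 0 0;0 236 -238 35 0 0 0;0 236 -238 35 0 0 0'
python3 shift.py '0 0 0 0 0 0 0;0 0 0 0 0 0 0'
python3 - <<'E'
from station import ctrl, optics, workorder
import cv2,numpy as np,pickle
c=optics.get_calibration("wrist");s=ctrl.sense();im=optics.get_image("wrist")
pickle.dump((c,s,im),open("w1.pkl","wb"));print(s['joints'],s['position'])
cv2.imwrite("pics/d.png",cv2.resize(im[:,:,::-1],(800,600),interpolation=3))
E
```

```text
clock: 1.77
position: [501.2, 172.1, 183.6]
eef_rot: [[0.946, 0.324, -0.004], [0.324, -0.946, 0.003], [-0.003, -0.004, -1.0]]
ft_force: [-0.3, -0.4, 0.8]
finger_gap: -0.1
finger_force: 0.0
clock: 1.93
position: [500.4, 169.5, 185.3]
eef_rot: [[0.947, 0.32, -0.002], [0.32, -0.947, 0.003], [-0.001, -0.003, -1.0]]
ft_force: [-0.8, -0.3, 0.2]
finger_gap: -0.0
finger_force: 0.0
[ 0.32456496  0.13616954 -0.12816342  1.3070729   0.0034475   3.14066086] [500.44632732 169.4567253  185.28305338]
```

View pics/d.png

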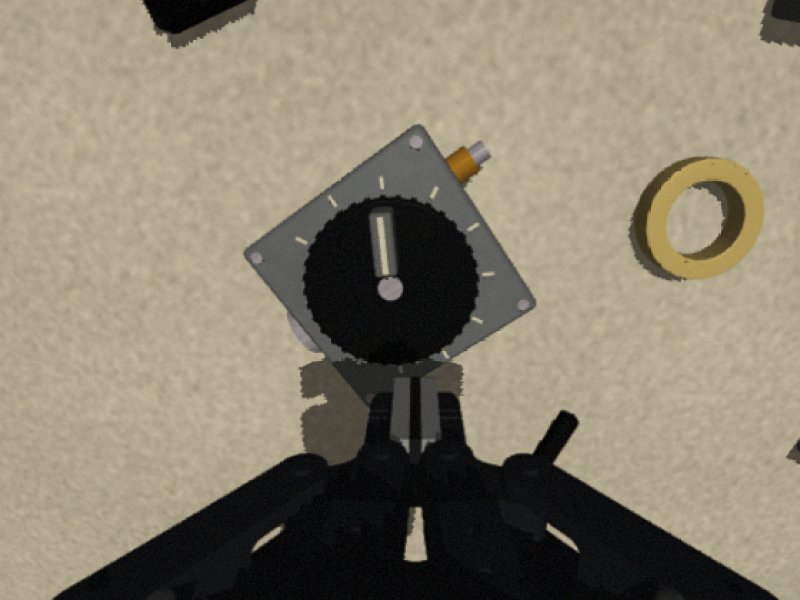

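The wrist view shows the cap at (390,288) and the white rib line from (386,274) to (380,217). All nine ticks are visible, with the third at (382,183), where the rib is, and the seventh at (477,320). Next I'll measure these.

```bash
python3 - <<'E'
from h import *; import pickle
c,s,im=pickle.load(open("w1.pkl","rb"));k=.7
cap=at_z(c,390*k,288*k,65);print("cap",cap)
for p in((380,217),(386,274)):
    e=at_z(c,p[0]*k,p[1]*k,84)-cap;print("line",np.linalg.norm(e[:2]),np.degrees(np.arctan2(e[1],e[0])))
T=np.array([at_z(c,u*k,v*k,50) for u,v in((301,240),(332,201),(382,183),(434,192),(473,227),(488,274),(477,320),(446,354),(401,369))])
A=np.c_[2*T[:,:2],np.ones(9)];x=np.linalg.lstsq(A,(T[:,:2]**2).sum(1),rcond=None)[0]
d=T[:,:2]-x[:2];print("ticks centre",x[:2],np.linalg.norm(d,axis=1).round(1),np.degrees(np.arctan2(d[:,1],d[:,0])).round(1))
a=ctrl=None
from station import ctrl, optics, workorder
a=optics.get_calibration("scene");b=optics.get_calibration("side");print(at_z(a,345,173,65),at_z(b,253,177,65),tri([(a,345,173),(b,253,177)]))
E
```

```text
cap [496.90508692 183.12229754  65.        ]
line 43.49505639468973 22.9659041750114
line 13.71327929999817 22.270908162393884
ticks centre [495.9779948  183.01756527] [57.8 57.9 57.9 58.4 57.9 57.8 57.7 58.1 58.1] [  82.5   52.9   22.7   -6.8  -36.8  -66.6  -96.4 -125.9 -156.1]
[499.79806899 182.72749908  65.        ] [499.9923286  183.54498267  65.        ] [499.96557652 182.61803508  65.33882528]
```

```bash
Z='0 0 0 0 0 0 -1.25'; python3 shift.py '0 0 0 0 0 0 -1.25;0 0 0 0 0 0 -1.25;0 0 0 0 0 0 -1.25;0 0 0 0 0 0 -1.25;0 0 0 0 0 0 -1.25;0 0 0 0 0 0 -1.25;0 0 0 0 0 0 -1.25;0 0 0 0 0 0 -1.25;0 0 0 0 0 0 -1.25;0 0 0 0 0 0 -1.25'
python3 shift.py '0 0 0 0 0 0 -1.25;0 0 0 0 0 0 -1.25;0 0 0 0 0 0 -1.25;0 0 0 0 0 0 -1.25;0 0 0 0 0 0 -1.25;0 0 0 0 0 0 -1.25;0 0 0 0 0 0 -1.25;0 0 0 0 0 0 -1.25;0 0 0 0 0 0 -1.25;0 0 0 0 0 0 -1.25'
cat >> h.py <<'E'
C=np.array([498.,183.])
def go(s,ang,off,rad,z,dyaw=180):
    "tool shift to put the TCP at rib angle ang(deg), tangential off (ccw), radius rad"
    a=np.radians(ang);r=np.array([np.cos(a),np.sin(a)]);t=np.array([-r[1],r[0]])
    p=np.r_[C+rad*r+off*t,z];R=s['eef_rot'];yaw=np.arctan2(R[1,0],R[0,0])
    dy=(a+np.radians(dyaw)-yaw+np.pi)%(2*np.pi)-np.pi
    print("target",p.round(1),"yaw now",yaw.round(3),"shift",(R.T@(p-s['position'])).round(1),"rz",-dy.round(3))
E
python3 - <<'E'
from station import ctrl, optics, workorder
from h import *
s=ctrl.sense();print(s['joints'],s['clock']);go(s,22.7,28,33,69)
E
```

```text
clock: 2.82
position: [500.7, 169.0, 186.0]
eef_rot: [[-0.01, 1.0, -0.0], [1.0, 0.01, 0.004], [0.004, -0.0, -1.0]]
ft_force: [-0.6, -1.0, 0.2]
finger_gap: 0.5
finger_force: 0.0
clock: 3.65
position: [500.7, 169.0, 186.0]
eef_rot: [[-0.952, 0.306, -0.0], [0.306, 0.952, 0.004], [0.001, 0.004, -1.0]]
ft_force: [-0.4, -0.5, -1.1]
finger_gap: 0.1
finger_force: 0.0
[ 0.32360402  0.13487344 -0.12808988  1.30679918  0.00359022  0.63448988] 3.65
target [517.6 221.6  69. ] yaw now 2.831 shift [ -0.2  54.8 117.2] rz -0.707
```

```bash
python3 shift.py '0 0 55 0 0 0 -0.707;0 0 55 0 0 0 -0.707;0 0 55 20 0 0 -0.707;0 0 55 40 0 0 -0.707;0 0 55 60 0 0 -0.707;0 0 55 80 0 0 -0.707;0 0 55 95 0 0 -0.707;0 0 55 108 0 0 -0.707;0 0 55 115 0 0 -0.707;0 0 55 117 0 0 -0.707'
python3 shift.py '0 0 0 0 0 0 0;0 0 0 0 0 0 0'
python3 - <<'E'
from station import ctrl, optics, workorder
from h import *
s=ctrl.sense();print(s['joints'],s['clock'],s['ft_force']);go(s,22.7,28,33,69);go(s,22.7,18,33,69)
im=optics.get_image("side");im2=optics.get_image("wrist")
o=np.hstack([cv2.resize(im[130:220,205:295,::-1],(400,400),interpolation=3),cv2.resize(im2[:,:,::-1],(400,300))[[*range(300),*[0]*100]]])
cv2.imwrite("pics/e.png",o)
E
```

```text
clock: 4.48
position: [517.2, 221.8, 67.7]
eef_rot: [[-0.925, -0.381, -0.002], [-0.381, 0.925, 0.003], [0.001, 0.004, -1.0]]
ft_force: [0.4, -0.0, -0.4]
finger_gap: 0.0
finger_force: 0.0
clock: 4.65
position: [518.4, 222.8, 69.4]
eef_rot: [[-0.924, -0.381, 0.0], [-0.381, 0.924, 0.004], [-0.002, 0.004, -1.0]]
ft_force: [-0.1, 0.1, -0.0]
finger_gap: 0.1
finger_force: 0.0
[ 0.40408154  0.24529781 -0.25333476  1.07049503  0.00365929  0.01267041] 4.65 [-0.14559806  0.11366834 -0.03396452]
target [517.6 221.6  69. ] yaw now -2.75 shift [ 1.2 -0.9  0.4] rz -0.005
target [521.5 212.3  69. ] yaw now -2.75 shift [  1.1 -10.9   0.4] rz -0.005
```

View pics/e.png

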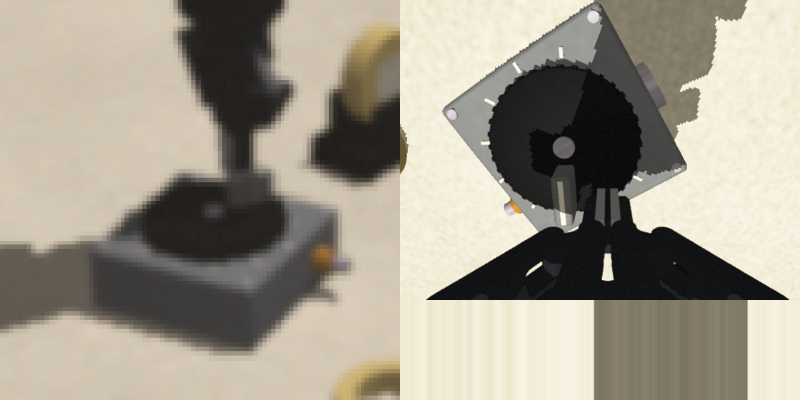

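The finger stands beside the rib on its counter-clockwise side (wrist view: rib at (565,200), tips at (605,205)). I'll close in until it makes contact.

```bash
python3 shift.py '0 1 -3 0 0 0 0;0 1 -6 0 0 0 0;0 1 -6 0 0 0 0'; python3 shift.py '0 0 -1 0 0 0 0;0 0 -2 0 0 0 0;0 0 -3 0 0 0 0;0 0 -3 0 0 0 0' | egrep 'pos|force:'; python3 shift.py '0 0 -1 0 0 0 0;0 0 -2 0 0 0 0;0 0 -2 0 0 0 0' | egrep 'pos|force:'
```

```text
clock: 5.0
position: [519.6, 216.7, 68.7]
eef_rot: [[-0.924, -0.382, -0.001], [-0.382, 0.924, 0.003], [-0.001, 0.003, -1.0]]
ft_force: [-0.1, 0.2, 0.1]
finger_gap: -0.1
finger_force: 0.0
position: [520.3, 214.8, 68.4]
ft_force: [-1.9, 2.6, 0.6]
finger_force: 1.4
position: [521.1, 213.5, 68.5]
ft_force: [-1.3, 4.4, 1.4]
finger_force: 2.4
```

```bash
python3 - <<'E'
import numpy as np
for i in range(1,11):
    t=np.radians(2.5*i);c,s=np.cos(t),np.sin(t);print(2.5*i,round(33-33*c-19*s,1),round(-19-33*s+19*c,1),round(t,3))
E
```

```text
2.5 -0.8 -1.5 0.044
5.0 -1.5 -2.9 0.087
7.5 -2.2 -4.5 0.131
10.0 -2.8 -6.0 0.175
12.5 -3.3 -7.6 0.218
15.0 -3.8 -9.2 0.262
17.5 -4.2 -10.8 0.305
20.0 -4.5 -12.4 0.349
22.5 -4.8 -14.1 0.393
25.0 -4.9 -15.7 0.436
```

```bash
python3 shift.py '0 -0.8 -1.5 0 0 0 0.044;0 -1.5 -2.9 0 0 0 0.087;0 -2.2 -4.5 0 0 0 0.131;0 -2.8 -6 0 0 0 0.175;0 -3.3 -7.6 0 0 0 0.218;0 -3.8 -9.2 0 0 0 0.262;0 -4.2 -10.8 0 0 0 0.305;0 -4.5 -12.4 0 0 0 0.349;0 -4.8 -14.1 0 0 0 0.393;0 -4.9 -15.7 0 0 0 0.436'
cat >> h.py <<'E'
def where(s):
    R=s['eef_rot'];y=np.arctan2(R[1,0],R[0,0]);a=y+np.pi;r=np.array([np.cos(a),np.sin(a)]);t=np.array([-r[1],r[0]]);d=s['position'][:2]-C
    deg=(np.degrees(a)+180)%360-180;rr,tt=d@r,d@t
    # rib angle if its face touches the finger flank (14.7 from the TCP), near radius rr
    print("tool",deg.round(1),"r",rr.round(1),"off",tt.round(1),"rib<=",(deg+np.degrees((tt-20.7)/rr)).round(1),"z",s['position'][2].round(1),"F",s['ft_force'].round(1),"t",s['clock'])
E
python3 - <<'E'
from station import ctrl, optics, workorder
from h import *
s=ctrl.sense();where(s);go(s,-2.3,19,33,69)
im2=optics.get_image("wrist");cv2.imwrite("pics/f.png",im2[:,:,::-1])
E
```

```text
clock: 6.42
position: [531.8, 199.4, 68.2]
eef_rot: [[-0.999, 0.046, -0.001], [0.046, 0.999, 0.002], [0.001, 0.002, -1.0]]
ft_force: [-1.3, 0.9, 0.2]
finger_gap: -0.1
finger_force: 0.7
tool -2.6 r 33.0 off 18.0 rib<= -7.4 z 68.2 F [-1.3  0.9  0.2] t 6.4167
target [531.7 200.7  69. ] yaw now 3.095 shift [ 0.2  1.2 -0.8] rz -0.006
```

View pics/f.png

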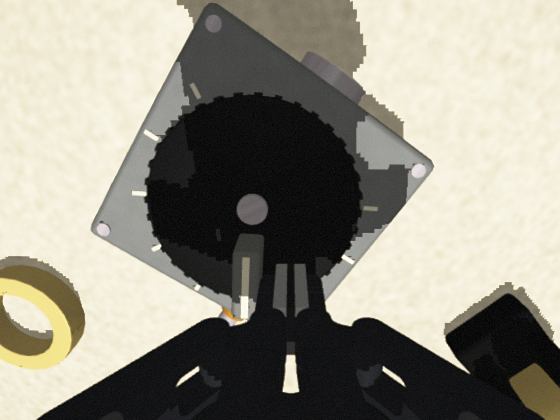

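The dial has moved one click: the rib is at about -7°, parallel to and beside the finger. Continuing with the same arc.

```bash
cat > w.py <<'E'
from station import ctrl, optics, workorder
from h import *
where(ctrl.sense());print(ctrl.sense()['joints'][5])
E
python3 shift.py '0 -0.8 -1.5 0 0 0 0.044;0 -1.5 -2.9 0 0 0 0.087;0 -2.2 -4.5 0 0 0 0.131;0 -2.8 -6 0 0 0 0.175;0 -3.3 -7.6 0 0 0 0.218;0 -3.8 -9.2 0 0 0 0.262;0 -4.2 -10.8 0 0 0 0.305;0 -4.5 -12.4 0 0 0 0.349;0 -4.8 -14.1 0 0 0 0.393;0 -4.9 -15.7 0 0 0 0.436' >/dev/null; python3 w.py
python3 shift.py '0 -0.8 -1.5 0 0 0 0.044;0 -1.5 -2.9 0 0 0 0.087;0 -2.2 -4.5 0 0 0 0.131;0 -2.8 -6 0 0 0 0.175;0 -3.3 -7.6 0 0 0 0.218;0 -3.8 -9.2 0 0 0 0.262;0 -4.2 -10.8 0 0 0 0.305;0 -4.5 -12.4 0 0 0 0.349;0 -4.8 -14.1 0 0 0 0.393;0 -4.9 -15.7 0 0 0 0.436' >/dev/null; python3 w.py
```

```text
tool -27.6 r 33.4 off 18.1 rib<= -32.0 z 68.2 F [ 0.7 -0.7 -0.6] t 7.3
0.8097033443886373
tool -52.5 r 33.5 off 18.7 rib<= -55.9 z 68.2 F [ 0.8  0.5 -0.5] t 8.1333
1.219982539475092
```

```bash
python3 shift.py '0 -0.8 -1.5 0 0 0 0.044;0 -1.5 -2.9 0 0 0 0.087;0 -2.2 -4.5 0 0 0 0.131;0 -2.8 -6 0 0 0 0.175;0 -3.3 -7.6 0 0 0 0.218;0 -3.8 -9.2 0 0 0 0.262;0 -4.2 -10.8 0 0 0 0.305;0 -4.5 -12.4 0 0 0 0.349;0 -4.8 -14.1 0 0 0 0.393;0 -4.9 -15.7 0 0 0 0.436' >/dev/null; python3 w.py
python3 shift.py '0 -0.8 -1.5 0 0 0 0.044;0 -1.5 -2.9 0 0 0 0.087;0 -2.2 -4.5 0 0 0 0.131;0 -2.8 -6 0 0 0 0.175;0 -2.8 -6 0 0 0 0.175' >/dev/null; python3 w.py
python3 - <<'E'
from station import ctrl, optics, workorder
import cv2
cv2.imwrite("pics/g.png",optics.get_image("wrist")[:,:,::-1])
E
```

```text
tool -77.5 r 33.7 off 19.7 rib<= -79.3 z 68.2 F [ 1.5 -0.5 -1.9] t 8.9667
1.6376443016122462
tool -87.5 r 33.9 off 18.7 rib<= -91.0 z 68.1 F [-0.1 -0.5  0.3] t 9.3833
1.8073258776061831
```

View pics/g.png

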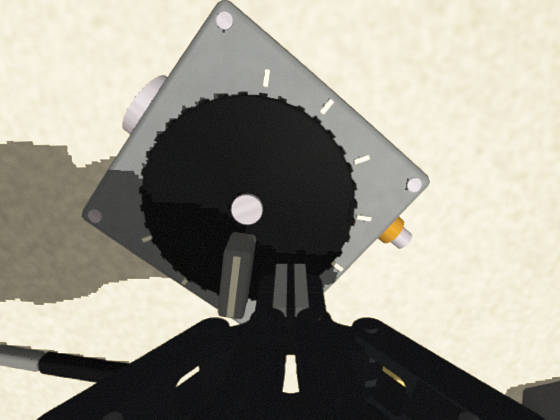

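The rib at (237,275) has snapped ahead of the finger, leaving a gap. I'll back off, lift and check the angle.

```bash
python3 shift.py '0 0 4 0 0 0 0;0 0 7 -3 0 0 0;0 0 7 -30 0 0 0;0 0 7 -60 0 0 0;0 0 7 -95 0 0 0;0 0 7 -130 0 0 0;0 0 7 -130 0 0 0;0 0 7 -130 0 0 0' |head -2
python3 - <<'E'
from station import ctrl, optics, workorder
import cv2,pickle
c=optics.get_calibration("wrist");s=ctrl.sense();im=optics.get_image("wrist");pickle.dump((c,s,im),open("w2.pkl","wb"))
cv2.imwrite("pics/i.png",cv2.resize(im[:,:,::-1],(800,600),interpolation=3));print(s['position'],s['joints'])
E
```

```text
clock: 10.1
position: [527.2, 150.6, 200.8]
[527.22003474 150.59260796 200.78308152] [ 0.2763518   0.1669811  -0.05806174  1.34068565  0.00347864  1.80248336]
```

View pics/i.png

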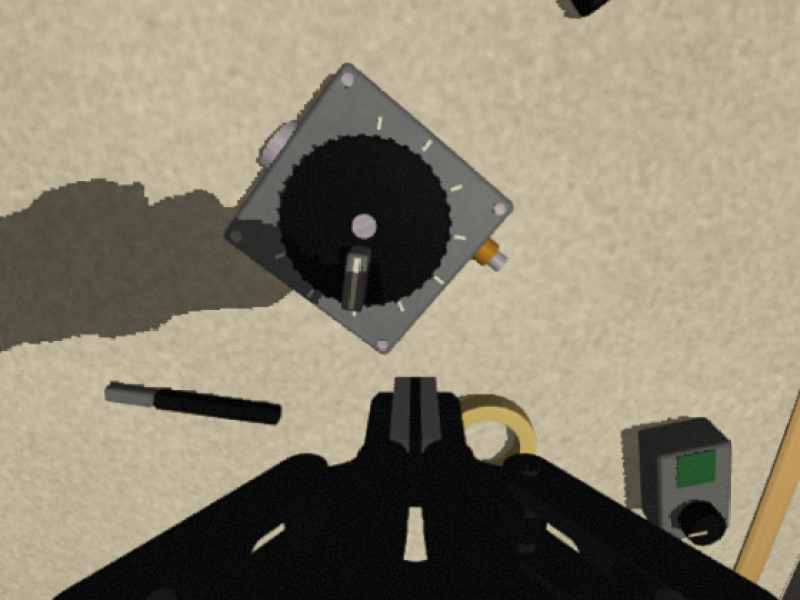

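The rib now rests at the seventh tick (353,313), with two ticks left clockwise, so four clicks are done. Next I'll move over the pod.

```bash
python3 shift.py '0 -374 -48 20 0 0 0;0 -374 -48 20 0 0 0;0 -374 -48 20 0 0 0;0 -374 -48 20 0 0 0;0 -374 -48 20 0 0 0;0 -374 -48 20 0 0 0;0 -374 -48 20 0 0 0;0 -374 -48 20 0 0 0;0 -374 -48 20 0 0 0;0 -374 -48 20 0 0 0' | head -2; python3 shift.py '0 0 0 0 0 0 0;0 0 0 0 0 0 0;0 0 0 0 0 0 0' | head -2
python3 - <<'E'
from station import ctrl, optics, workorder
import cv2,pickle
c=optics.get_calibration("wrist");s=ctrl.sense();im=optics.get_image("wrist");pickle.dump((c,s,im),open("w3.pkl","wb"))
cv2.imwrite("pics/j.png",cv2.resize(im[:,:,::-1],(800,600),interpolation=3));print(s['position'],s['joints'])
E
```

```text
clock: 10.98
position: [492.1, -231.0, 174.2]
clock: 11.23
position: [493.7, -224.4, 176.1]
[ 493.71274826 -224.35334888  176.06273372] [-0.42813962  0.16697038 -0.11216717  1.29581016  0.00296462  1.09739732]
```

View pics/j.png

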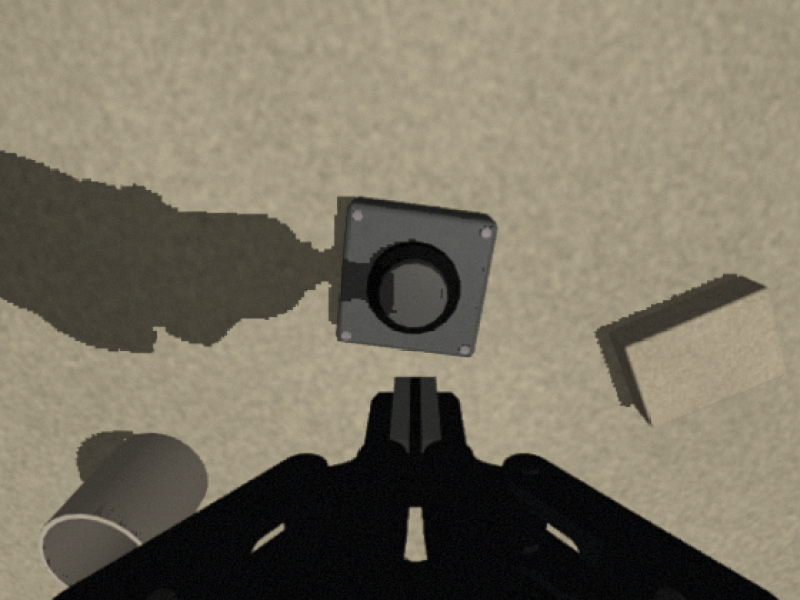

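The button cap is centred at about (416,294), roughly 66 px wide.

```bash
python3 - <<'E'
from h import *; import pickle
from station import ctrl, optics, workorder
c,s,im=pickle.load(open("w3.pkl","rb"));k=.7
for z in(45,50,55,60):
    p=at_z(c,416*k,294*k,z);w=at_z(c,449*k,294*k,z)-at_z(c,383*k,294*k,z);print(z,p.round(1),np.linalg.norm(w).round(1),"shift",(s['eef_rot'].T@(p-s['position'])).round(1))
a=optics.get_calibration("scene");b=optics.get_calibration("side")
print(tri([(a,309*k,313*k),(b,387*k,376*k),(c,416*k,294*k)]))
E
```

```text
45 [ 494.3 -230.2   45. ] 39.1 shift [ -6.4   0.6 131. ]
50 [ 494.2 -228.5   50. ] 38.4 shift [ -4.8   0.6 126. ]
55 [ 494.2 -226.9   55. ] 37.6 shift [ -3.1   0.6 121. ]
60 [ 494.1 -225.3   60. ] 36.9 shift [ -1.5   0.6 116.1]
[ 494.81813685 -227.0874216    51.39614456]
```

```bash
python3 shift.py '0 -4.5 0.6 35 0 0 0;0 -4.5 0.6 70 0 0 0;0 -4.5 0.6 95 0 0 0;0 -4.5 0.6 108 0 0 0;0 -4.5 0.6 114 0 0 0;0 -4.5 0.6 114 0 0 0' | egrep 'pos|force:'; python3 shift.py '0 0 0 2 0 0 0;0 0 0 4 0 0 0;0 0 0 6 0 0 0;0 0 0 8 0 0 0;0 0 0 8 0 0 0'| egrep 'pos|force:';  python3 shift.py '0 0 0 1 0 0 0;0 0 0 2 0 0 0;0 0 0 3 0 0 0;0 0 0 3 0 0 0'| egrep 'pos|force:'
```

```text
position: [494.0, -228.0, 61.6]
ft_force: [0.3, -0.5, -0.0]
finger_force: 0.0
position: [495.3, -229.8, 55.5]
ft_force: [0.6, 0.6, 1.9]
finger_force: 1.1
position: [495.2, -229.8, 52.2]
ft_force: [2.2, 0.4, 4.6]
finger_force: 2.1
```

```bash
python3 shift.py '0 0 0 1 0 0 0;0 0 0 1.5 0 0 0;0 0 0 1.5 0 0 0'| egrep 'pos|force:';  python3 shift.py '0 0 0 1 0 0 0;0 0 0 1.5 0 0 0;0 0 0 1.5 0 0 0'| egrep 'pos|force:'
```

```text
position: [495.2, -229.8, 51.1]
ft_force: [2.3, 1.3, 7.2]
finger_force: 3.2
position: [495.3, -229.8, 50.8]
ft_force: [-1.2, 2.0, 16.1]
finger_force: 7.9
```

The stop is firm: about 6 mm of travel, then the force rises to 16 N. Now I'll retract.

```bash
python3 shift.py '0 0 0 0 0 0 0;0 0 0 -4 0 0 0;0 0 0 -10 0 0 0;0 0 0 -30 0 0 0;0 0 0 -60 0 0 0;0 0 0 -95 0 0 0;0 0 0 -120 0 0 0;0 0 0 -120 0 0 0;0 0 0 -120 0 0 0'| egrep 'clock|pos|force:'
python3 - <<'E'
from station import ctrl, optics, workorder
from h import *
a=optics.get_image("scene");b=optics.get_image("wrist")
cv2.imwrite("pics/k.png",np.hstack([cv2.resize(a[130:300,180:380,::-1],(400,340),interpolation=3),cv2.resize(b[:,:,::-1],(400,300))[[*range(300),*[0]*40]]]))
E
```

```text
clock: 13.78
position: [494.8, -230.2, 169.7]
ft_force: [-0.1, -1.0, -1.6]
finger_force: 0.0
```

View pics/k.png

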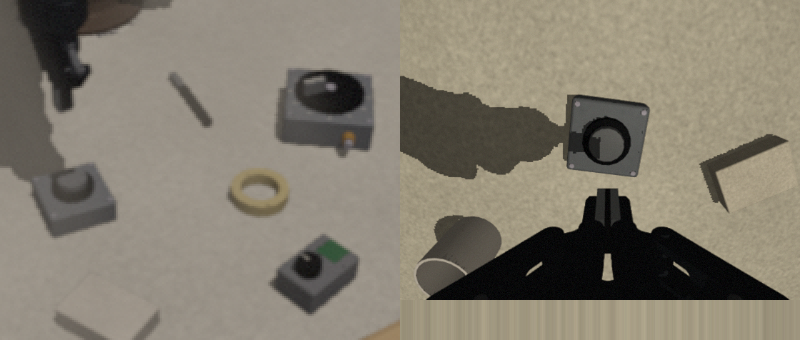

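The button is back up, the dial rib still points to its new click, the bystanders look unmoved, and the robot is clear of everything. Handing in.

```bash
python3 -c "
from station import ctrl, optics, workorder
print(workorder.sign_off())"
```

```text
the job is handed in; nothing more can be done
None
```

I turned the dial exactly four clicks clockwise and it rests at the seventh tick; then I pushed the button fully down and it came back up, touching nothing else, and handed the job in at about 14 s.

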